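# Crack open a glued phone display and hold it ajar

## Task

A phone is clamped in the opening jig with its display still glued down, and the solvent bottle beside it has been knocked over. First stand the bottle upright on the bench and let go of it; then take the suction puller on the display by its T-handle, pull up until the glue lets go, and finish still holding the handle with the display's free edge about 15 mm open. The ribbon cable inside is still plugged in, so never lift that edge past 35 mm, and leave the other bench things where they are.

Things in the scene. Friction and masses are not known exactly. Their poses are not given: they have to be found in the camera images.
- bottle: White square solvent bottle with a steel dish pump top, lying on a flat side at the start. Body 46 x 46 mm in section, 66 mm long; then a shoulder, neck (30 mm across, 73 to 86 mm) and steel dish (40 mm across, 91 to 97 mm). 0.1 to 0.21 kg. Origin: centre of its underside (23 mm up while it lies). +z: its axis, from underside to dish; x, y: square to the flat sides.
- jig: Opening jig fixed to the bench: aluminium plate 220 x 130 x 12 mm, four thumb-screw jaws clamping a yellow-framed phone 150 x 74 mm, top of frame 23 mm above the bench. Nothing of jig or frame is above 30 mm. Origin: centre of the plate's underside, on the bench. +x: along the phone, from the display's free edge to its hinge edge; +z: up.
- puller: Suction puller stuck on the black display glass, centred 27 mm in from the free edge: grey rubber cup 48 mm across and 18 mm high, stem 13 mm thick, aluminium T-handle on top. It stays on the glass; the cup flexes by up to 0.2 rad towards free or hinge edge (2.5 N m/rad). Origin: centre of the cup's underside, on the glass (25 mm above the bench when shut). Axes: the jig's when shut.
- puller_grip (a point): Centre of the puller's T-handle, a bar 46 mm long (along the phone, puller x), 12 mm thick (puller y) and 16 mm high; 42 mm above the glass, 67 mm above the bench when shut. Axes: the puller's.
- hinge_edge (a point): Middle of the edge about which the display swings, at the jig's +x end of the phone, 23 mm above the bench. Hinge line: along the jig's y. 119 mm (along the phone) from the puller.
- free_edge (a point): Middle of the display's free short edge, at the underside of its glass, at the jig's -x end of the phone; 146 mm from the hinge edge and 23 mm above the bench when shut.
- display (a joint): Opening angle of the display (rad): 0 shut, grows as the free edge rises (0.103: 15 mm up; 0.24: 35 mm). The glue holds until a pull of 10 to 20 N up at the T-handle and lets go suddenly within the first 2 mm; then only the weight of display and puller (1 N at the handle) is left: let go, it drops shut; it does not stick again.
- screw_tray: Low steel tray of small screws, 100 x 70 x 18 mm, beyond the work; not part of the job. Origin: centre of its underside.
- driver: Screwdriver lying on the bench to the left (+y), about 170 mm long; not part of the job. Lies along its x.
- swab_cup: Clear cup of swabs to the right (-y), 56 mm across, 60 mm high, swabs up to 91 mm; not part of the job. Origin: centre of its underside.
There are look-alikes about, which are no part of the job. Leave any pink or purple look-alike of the bottle alone.

How it is judged:
By the outcome, as a careful person would: the job done as asked, in the order asked, and still so for the second after the job is handed in, while the arm keeps its last pose, push and grip.
It also fails if it takes over 56 s, if anything falls off the work surface, if the arm or the gripper's body presses on something with over 40 N, if the wrist force passes 120 N, or if a joint passes its speed limit or range.

## Robot

A 6-joint arm with a two-finger parallel gripper is mounted at the origin on the work surface. World frame = base frame: x ahead of the robot, y to its left, z up, the work surface at z = 0. Lengths are in m, angles in degrees, forces in N, time in s.
With the tool pointing down it reaches from about 0.4 to 0.825 m from the base axis. Payload 7 kg.
Tool frame: the origin (TCP) lies midway between the tips of the shut fingers; the grasp point (between the pads) lies 19 mm behind it; z points along the fingers, y is the line along which they close (so a half turn about z gives the same grasp; the last joint's range is limited). The gripper opens to 88 mm and grips with 3 to 60 N. Pads are 19 mm wide; open, the fingers measure 130 mm over their backs; the gripper's body (78 mm by 193 mm) begins 47 mm behind the grasp point.
Start: joints at [84.059, 20.546, 0.682, 0, -70.136, -16.507], TCP at [0.258, 0.624, 0.205] pointing down, gripper open.
Joint ranges: [-176.03, 176.03], [-82.01, 121.73], [-58.28, 71.71], [-173.87, 95.51], [-174.79, -0.11], [-173.66, 173.66]. Speed limits (degrees/s): [136.94, 136.94, 172.46, 180, 180, 180].

## Interface

Orientations are given as a 3x3 rotation matrix whose columns are the frame's x, y, z axes.
In Python, from rig import robot gives the robot as it stands. Calls block until the motion is done:
- robot.goto(position, orientation): joint-space move of the TCP to a pose.
- robot.servo_line(position, ori=None, speed=0.15): straight line of the TCP; ori=None keeps the orientation; speed is the mean speed in m/s.
- robot.movej(angles): joint-space move.
- robot.move_gripper(opening): opening from 0.0 (shut) to 1.0 (fully open); the grip force is fixed at half the most; returns when the fingers have stopped.
- robot.dwell(seconds).
- robot.ik(position, orientation): joint angles nearest the present ones, or None.
- robot.grab_frame(name): name is "side" or "top" or "wrist"; returns (picture, depth): 400x640x3 uint8, red, green, blue; 400x640 float32, m along the optical axis (not along the pixel's ray), 0 where there is no reading.
- robot.camera_info(name): a dict with "vfov" (degrees; the focal length in pixels is half the picture's height over the tangent of half this angle, whatever the lens; pixels are square), "cx", "cy" (the principal point, pixels), "view" (4x4, takes a point from world to camera coordinates); the wrist camera has in their place "T_tool_cam" (4x4, takes a point from camera to tool coordinates, whose origin is the TCP and whose axes are the flange's). Camera axes: x right, y down, z forward; pixel columns grow to the right and rows downward; lengths in m; the calibration is good to about 2 mm. The wrist camera is an equidistant fisheye: a pixel r from the principal point sees the ray r / f radians off the axis. A picture is of the moment at which its call begins: read the wrist's pose just before it. camera_info takes no time and is no camera call.
A pose or a line that the arm cannot do raises robot.Unreachable and nothing moves.
- robot.job_done(): hands the job in; it is judged then, once.
Readings, each from a call of its own:
- robot.read_t(): time.
- robot.read_qpos(): joint angles.
- robot.read_qvel(): joint speeds.
- robot.read_effort(): joint torques, N m.
- robot.read_position(): TCP position.
- robot.read_tcp_rot(): TCP orientation.
- robot.read_force(): force on the tool from outside, world axes, zero at the start.
- robot.read_ft_torque(): the same for the moment, N m.
- robot.read_grip_width(): opening from 0.0 (shut) to 1.0 (fully open).
- robot.read_finger_force(): force on a finger pad.
Only numpy, scipy, OpenCV 4.12 (cv2) and the standard library are available. Lean on these libraries where they do the work, as an engineer would, in place of code of your own. Each camera call takes 0.05 s, during which the arm holds its last target. There are 200 camera calls.

## Working session

There is one attempt and no reset: what is moved stays moved. The work goes in short steps, each a Python script; the robot and the scene stay as the last script left them, time stands still between calls to the robot, and variables do not carry over. Pictures are saved under pics/ and viewed, at most 10 in all, crops included, and the job is handed in when it is done.

```bash
mkdir -p pics; ls; cat > h.py <<'E'
import numpy as np, cv2
from rig import robot
def cloud(name):
    """picture, and world xyz per pixel (fixed cameras)"""
    I=robot.camera_info(name); img,d=robot.grab_frame(name)
    f=200/np.tan(np.radians(I['vfov'])/2)
    v,u=np.mgrid[:400,:640]
    P=np.stack([(u-I['cx'])/f*d,(v-I['cy'])/f*d,d],-1)
    T=np.linalg.inv(np.array(I['view']))
    W=P@T[:3,:3].T+T[:3,3]; W[d==0]=np.nan
    return img,W
def save(n,img): cv2.imwrite(f'pics/{n}.png',img[...,::-1])
E
python3 - <<'E'
from h import *
for n in('top','side'):
    I=robot.camera_info(n); img,W=cloud(n); save(n,img); np.savez(f'{n}.npz',img=img,W=W)
    print(n,I['vfov'],I['cx'],I['cy'],np.round(np.linalg.inv(np.array(I['view'])),3).tolist(),np.isnan(W).mean())
print(robot.read_t(), robot.camera_info('wrist'))
E
```

```text
pics
top 55.53606865316904 318.7457814487613 197.45787594674417 [[0.006, -0.994, 0.108, 0.467], [-1.0, -0.006, -0.001, -0.019], [0.001, -0.108, -0.994, 1.175], [0.0, 0.0, 0.0, 1.0]] 0.00402734375
side 55.486770366842286 315.0202719551485 199.3697059923751 [[0.911, -0.269, 0.313, 0.202], [-0.412, -0.573, 0.709, -0.857], [-0.011, -0.775, -0.632, 0.838], [0.0, 0.0, 0.0, 1.0]] 0.0040703125
0.1 {'vfov': 65.70646984690485, 'cx': 318.0319718332574, 'cy': 201.04186881891172, 'T_tool_cam': array([[ 2.86261311e-05, -9.65577740e-01, -2.60114641e-01,
         6.91437653e-02],
       [ 9.99999948e-01, -5.57718867e-05,  3.17084120e-04,
         9.55904846e-04],
       [-3.20676452e-04, -2.60114637e-01,  9.65577689e-01,
        -1.80329326e-01],
       [ 0.00000000e+00,  0.00000000e+00,  0.00000000e+00,
         1.00000000e+00]])}
```

View pics/top.png

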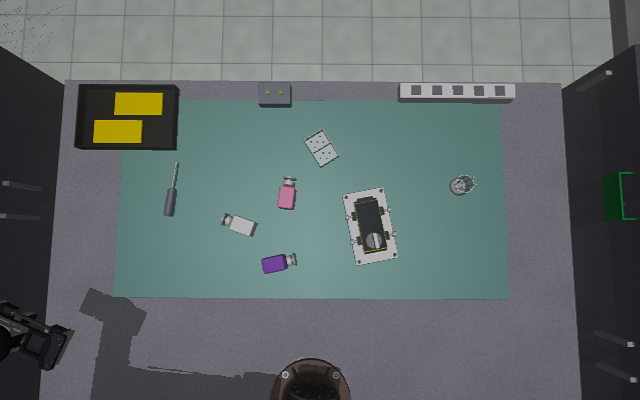

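View pics/side.png

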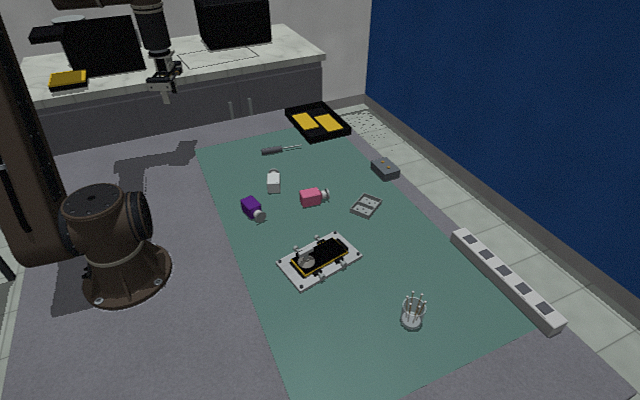

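Top view: three bottle-like things. White is at (240,225), pink at (287,193) and purple at (278,262). The white one fits the description, and its dish end is at about (227,219). The jig is at (370,227) with the puller at about (375,240), so the free edge faces the robot.

Next I'll measure from both fixed views and confirm the bottle in a crop.

```bash
python3 - <<'E'
from h import *
t=np.load('top.npz'); s=np.load('side.npz')
a=cv2.resize(t['img'][180:290,200:420],(800,400),interpolation=cv2.INTER_CUBIC)
save('crop',a)
def bench(W): 
    z=W[...,2]; return np.nanmedian(z[(abs(z)<.02)])
for n,D in(('top',t),('side',s)):
    W=D['W']; img=D['img'].astype(int); print(n,'bench z',bench(W))
    c=W[225,240] if n=='top' else W[181,273]
    m=(np.hypot(W[...,0]-c[0],W[...,1]-c[1])<.09)&(W[...,2]>.012)
    P=W[m]; print('bottle c',c.round(3),m.sum(),'z pct',np.percentile(P[:,2],[5,50,75,90,99]).round(4))
    (cx,cy),wh,ang=cv2.minAreaRect(P[:,:2].astype(np.float32)); print('rect',cx,cy,wh,ang)
    body=P[P[:,2]>.036]; print('top face',len(body),cv2.minAreaRect(body[:,:2].astype(np.float32)), np.median(body[:,2]))
    # puller handle / jig
    cj=W[227,370] if n=='top' else W[260,320]
    r=np.hypot(W[...,0]-cj[0],W[...,1]-cj[1])<.16
    H=W[r&(W[...,2]>.058)]; print('jig c',cj.round(3),'handle',len(H),H.mean(0).round(4) if len(H) else '',cv2.minAreaRect(H[:,:2].astype(np.float32)), np.percentile(H[:,2],[10,50,90,99]).round(4))
    J=W[r&(W[...,2]>.006)]; print('plate',cv2.minAreaRect(J[:,:2].astype(np.float32)))
E
```

```text
top bench z 0.0010172309398374102
bottle c [0.506 0.212 0.05 ] 477 z pct [0.0258 0.0447 0.0471 0.0485 0.0508]
rect 0.5109174251556396 0.2240213304758072 (0.09822043776512146, 0.045807573944330215) 70.54367065429688
top face 404 ((0.5106750726699829, 0.2242601215839386), (0.09753138571977615, 0.045635323971509933), 71.71647644042969) 0.0455506092905964
jig c [ 0.503 -0.176  0.024] handle 76 [ 0.4636 -0.1839  0.0737] ((0.46354779601097107, -0.18486447632312775), (0.04498659074306488, 0.012231090106070042), 11.187586784362793) [0.0696 0.0743 0.0772 0.0795]
plate ((0.49933284521102905, -0.1818082481622696), (0.30376073718070984, 0.30150866508483887), 70.55973052978516)
side bench z 0.0001240850740431565
bottle c [0.502 0.188 0.045] 278 z pct [0.018  0.0423 0.0458 0.047  0.0487]
rect 0.5140768885612488 0.21909508109092712 (0.10366879403591156, 0.045823078602552414) 70.47368621826172
top face 181 ((0.5129329562187195, 0.2195723056793213), (0.10352544486522675, 0.0435260608792305), 69.9176025390625) 0.04505089868325862
jig c [ 0.505 -0.198  0.024] handle 101 [ 0.4659 -0.1918  0.0708] ((0.46653950214385986, -0.18919342756271362), (0.0453006811439991, 0.013266871683299541), 11.780587196350098) [0.0629 0.0725 0.076  0.0784]
plate ((0.5114386677742004, -0.1793128401041031), (0.22232231497764587, 0.1427849680185318), 11.424328804016113)
```

View pics/crop.png

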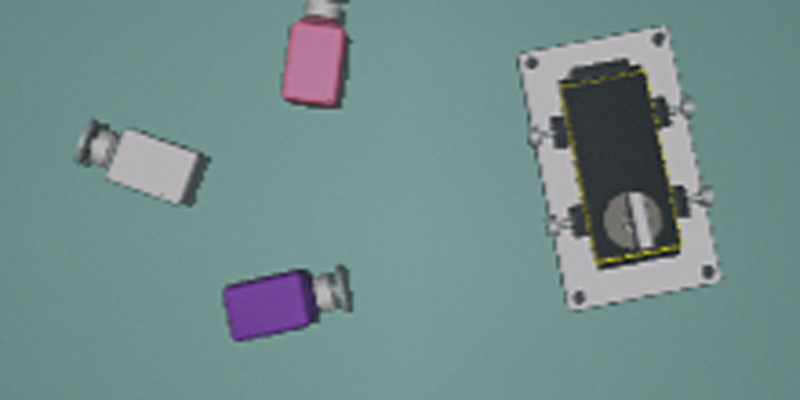

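The crop shows the white bottle at crop (155,165), its dish at upper left (95,143), and the puller's bar at (637,220). The pink and purple look-alikes stay out of it. Both views agree to about 4 mm: bottle top face at 45 mm, handle top at about 74 mm.

My plan is to grasp the bottle across its flats with the tool tilted 25° over the dish, lift, turn it 90°, and place it in clear space at about y = 0.28. First an IK check.

```bash
cat >> h.py <<'E'
Z=np.array([0,0,1.])
def rot(x,z): 
    x=np.array(x)/np.linalg.norm(x); z=np.array(z)/np.linalg.norm(z); return np.stack([x,np.cross(z,x),z],1)
def lying(d,t):   # tool leaning over the dish end by t (deg)
    c,s=np.cos(np.radians(t)),np.sin(np.radians(t)); return rot(c*d-s*Z,-c*Z-s*d)
def standing(f,t): # same grasp with the bottle upright, tool pointing along f
    c,s=np.cos(np.radians(t)),np.sin(np.radians(t)); return rot(s*f+c*Z,c*f-s*Z)
def tcp(grasp,R): return np.asarray(grasp)+.019*R[:,2]
def hdir(a): return np.array([np.cos(np.radians(a)),np.sin(np.radians(a)),0])
E
python3 - <<'E'
from h import *
d=hdir(70.5); c=np.array([.5122,.2222,0]); u=c-.0485*d
print('underside',u)
for t in(15,20,25,30):
    R=lying(d,t)
    q=[robot.ik(tcp(u+.042*d+z*Z,R),R) for z in(.028,.2)]
    print('lying',t,[None if a is None else np.round(a,0).tolist() for a in q])
for t in (20,25,30):
  for x,y in((.5,.28),(.55,.28),(.6,.28),(.55,.22),(.62,.24)):
    for a in(0,25,50,70):
      R=standing(hdir(a),t); p=np.array([x,y,0])
      q=[robot.ik(tcp(p+z*Z,R),R) for z in(.042,.2)]
      if q[0] is not None and q[1] is not None: print(t,x,y,a,np.round(q[0],0).tolist(),np.round(q[1],0).tolist())
R=rot(hdir(11.4),-Z)
for k in(1,-1):
  R=rot(k*hdir(11.4),-Z); print('pull',robot.ik(tcp([.465,-.187,.067],R),R))
E
```

```text
underside [0.49601037 0.17648189 0.        ]
lying 15 [[47.0, 27.0, -22.0, 7.0, -54.0, 108.0], [47.0, 17.0, -11.0, 6.0, -75.0, 111.0]]
lying 20 [[48.0, 30.0, -20.0, 9.0, -59.0, 106.0], [49.0, 20.0, -10.0, 7.0, -79.0, 109.0]]
lying 25 [[49.0, 32.0, -17.0, 10.0, -64.0, 105.0], [49.0, 23.0, -8.0, 9.0, -83.0, 108.0]]
lying 30 [[50.0, 35.0, -15.0, 11.0, -69.0, 104.0], [50.0, 25.0, -6.0, 10.0, -87.0, 107.0]]
20 0.5 0.28 50 [-15.0, 42.0, -44.0, -113.0, -68.0, -94.0] [-6.0, 8.0, -38.0, -100.0, -52.0, -137.0]
20 0.5 0.28 70 [-9.0, 38.0, -28.0, -91.0, -67.0, -116.0] [-5.0, 15.0, -26.0, -84.0, -66.0, -143.0]
20 0.55 0.28 50 [-12.0, 39.0, -38.0, -113.0, -65.0, -102.0] [-5.0, 11.0, -33.0, -100.0, -51.0, -139.0]
20 0.55 0.28 70 [-8.0, 38.0, -23.0, -91.0, -67.0, -121.0] [-4.0, 18.0, -21.0, -83.0, -66.0, -145.0]
20 0.6 0.28 25 [-8.0, 47.0, -54.0, -149.0, -79.0, -84.0] [-3.0, 12.0, -45.0, -139.0, -43.0, -112.0]
20 0.6 0.28 50 [-10.0, 39.0, -32.0, -112.0, -61.0, -109.0] [-4.0, 15.0, -27.0, -99.0, -50.0, -141.0]
20 0.6 0.28 70 [-7.0, 39.0, -17.0, -89.0, -66.0, -126.0] [-4.0, 21.0, -15.0, -82.0, -65.0, 
[... 2677 characters left out ...]
 -35.0, -99.0, -12.0, -164.0]
30 0.55 0.22 50 [-11.0, 28.0, -33.0, -100.0, -50.0, -123.0] [0.0, 5.0, -28.0, -80.0, -42.0, -163.0]
30 0.55 0.22 70 [-7.0, 31.0, -21.0, -80.0, -59.0, -134.0] [-3.0, 13.0, -18.0, -70.0, -62.0, -158.0]
30 0.62 0.24 25 [-9.0, 32.0, -45.0, -141.0, -49.0, -100.0] [12.0, 4.0, -28.0, -99.0, -11.0, -164.0]
30 0.62 0.24 50 [-6.0, 30.0, -25.0, -99.0, -47.0, -131.0] [3.0, 10.0, -21.0, -79.0, -40.0, -166.0]
30 0.62 0.24 70 [-4.0, 34.0, -13.0, -79.0, -58.0, -141.0] [-0.0, 18.0, -11.0, -70.0, -60.0, -162.0]
pull [  0.59268363  13.74326887 -32.58672325   0.         -43.67000788
 100.80731637]
pull [  0.59268363  13.74326887 -32.58672325   0.         -43.67000788
 -79.19268363]
```

```bash
python3 - <<'E'
from h import *
d=hdir(70.5); u=np.array([.496,.1765,0]); R=lying(d,30); g=u+.042*d
robot.goto(tcp(g+.17*Z,R),R)
f0=robot.read_force()
robot.servo_line(tcp(g+.03*Z,R),speed=.1)
print('at',robot.read_position(),(robot.read_force()-f0).round(2),robot.read_t())
img,W=cloud('side'); save('pre',cv2.resize(img[120:260,190:390],(800,560),interpolation=cv2.INTER_CUBIC))
E
```

```text
at [0.50716395 0.20745455 0.0140821 ] [ 1.44  0.07 -0.41] 3.5083
```

View pics/pre.png

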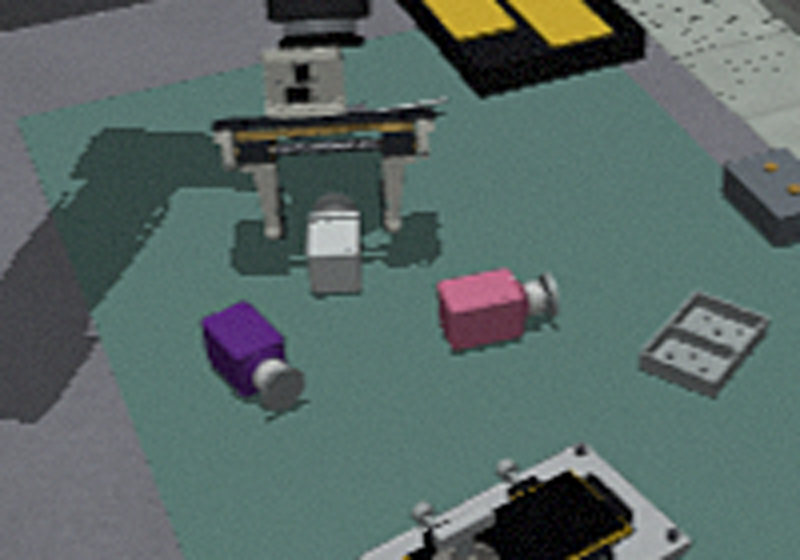

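The fingers straddle the bottle, but the tips at crop (272,232) and (390,232) look higher or further towards the dish than I expected. I'll measure them by depth before closing.

```bash
python3 - <<'E'
from h import *
d=hdir(70.5); e=np.array([d[1],-d[0],0]); u=np.array([.496,.1765,0])
for n in('side','top'):
    img,W=cloud(n); P=(W-u).reshape(-1,3); s=P@d; l=P@e; z=P[:,2]
    for lo,hi in((-.075,-.03),(.03,.075)):
        m=(l>lo)&(l<hi)&(s>-.05)&(s<.13)&(z>.008)&(z<.09)
        q=np.c_[s,l,z][m]; q=q[np.argsort(q[:,2])]
        print(n,len(q)); print(q[:60:6].round(3).tolist())
    m=(abs(l)<.028)&(s>-.02)&(s<.12)&(z>.01)&(z<.055); q=np.c_[s,l,z][m]
    print('bottle',np.percentile(q,[1,50,99],axis=0).round(3).tolist())
E
```

```text
side 90
[[0.036, -0.041, 0.04], [0.037, -0.041, 0.043], [0.07, -0.041, 0.047], [0.041, -0.04, 0.049], [0.038, -0.051, 0.052], [0.042, -0.047, 0.058], [0.047, -0.043, 0.062], [0.05, -0.05, 0.065], [0.055, -0.042, 0.07], [0.051, -0.045, 0.072]]
side 79
[[0.033, 0.048, 0.04], [0.039, 0.052, 0.044], [0.038, 0.059, 0.049], [0.041, 0.049, 0.051], [0.044, 0.06, 0.057], [0.051, 0.049, 0.062], [0.044, 0.053, 0.067], [0.051, 0.05, 0.071], [0.053, 0.061, 0.072], [0.056, 0.061, 0.075]]
bottle [[-0.004, -0.02, 0.011], [0.016, 0.003, 0.041], [0.095, 0.026, 0.049]]
top 69
[[-0.009, -0.052, 0.008], [0.04, -0.047, 0.043], [0.043, -0.061, 0.048], [0.061, -0.045, 0.05], [0.044, -0.045, 0.054], [0.046, -0.046, 0.057], [0.049, -0.053, 0.061], [0.052, -0.051, 0.065], [0.056, -0.047, 0.07], [0.053, -0.052, 0.073]]
top 62
[[0.028, 0.055, 0.009], [0.039, 0.051, 0.045], [0.043, 0.046, 0.049], [0.044, 0.052, 0.053], [0.045, 0.048, 0.056], [0.05, 0.046, 0.061], [0.053, 0.057, 0.065], [0.052, 0.05, 0.071], [0.055, 0.049, 0.074], [0.065, 0.045, 0.075]]
bottle [[0.001, -0.024, 0.012], [0.037, -0.001, 0.045], [0.094, 0.021, 0.051]]
```

```bash
python3 - <<'E'
from h import *
d=hdir(70.5); e=np.array([d[1],-d[0],0]); u=np.array([.496,.1765,0])
robot.move_gripper(.64); print(robot.read_grip_width(),robot.read_finger_force(),robot.read_t())
for n in('side','top'):
    img,W=cloud(n); P=(W-u).reshape(-1,3); s=P@d; l=P@e; z=P[:,2]
    for lo,hi in((-.065,-.027),(.027,.065)):
        m=(l>lo)&(l<hi)&(s>0)&(s<.13)&(z>.008)&(z<.09)
        q=np.c_[s,l,z][m]; q=q[np.argsort(q[:,2])]
        print(n,len(q)); print(q[:60:6].round(3).tolist())
E
```

```text
0.6388922081889711 0.0 4.4083
side 77
[[0.038, -0.034, 0.038], [0.04, -0.03, 0.045], [0.055, -0.03, 0.047], [0.043, -0.04, 0.052], [0.049, -0.04, 0.057], [0.052, -0.043, 0.063], [0.047, -0.028, 0.066], [0.048, -0.039, 0.07], [0.055, -0.028, 0.073], [0.057, -0.042, 0.077]]
side 80
[[0.036, 0.033, 0.038], [0.035, 0.044, 0.043], [0.035, 0.038, 0.048], [0.041, 0.034, 0.053], [0.044, 0.031, 0.055], [0.041, 0.046, 0.06], [0.048, 0.039, 0.065], [0.049, 0.036, 0.068], [0.059, 0.032, 0.07], [0.058, 0.033, 0.075]]
top 66
[[0.037, -0.033, 0.037], [0.04, -0.038, 0.043], [0.042, -0.032, 0.046], [0.043, -0.042, 0.051], [0.045, -0.046, 0.053], [0.047, -0.037, 0.057], [0.048, -0.038, 0.064], [0.06, -0.03, 0.066], [0.079, -0.034, 0.072], [0.054, -0.034, 0.073]]
top 53
[[0.021, 0.028, 0.009], [0.039, 0.042, 0.044], [0.041, 0.041, 0.05], [0.052, 0.03, 0.053], [0.045, 0.039, 0.057], [0.05, 0.039, 0.061], [0.05, 0.033, 0.066], [0.054, 0.028, 0.07], [0.053, 0.037, 0.074]]
```

```bash
python3 - <<'E'
from h import *
p=robot.read_position(); robot.servo_line(p+.12*Z,speed=.2)
for w in(.53,.14,0.,.64):
    robot.move_gripper(w)
    T=robot.read_position(); R=robot.read_tcp_rot()
    for n in('side','top'):
        img,W=cloud(n); Q=((W-T).reshape(-1,3))@R
        m=(abs(Q[:,0])<.03)&(abs(Q[:,1])<.075)&(Q[:,2]>-.12)&(Q[:,2]<.03); q=Q[m]
        f=q[q[:,2]>np.sort(q[:,2])[-40]]
        print(w,n,m.sum(),'tip z',np.sort(q[:,2])[[-1,-3,-10,-20]].round(4),'x',np.median(f[:,0]).round(4),'|y|',np.percentile(abs(f[:,1]),[5,95]).round(3))
    if w==0.:
        img,_=robot.grab_frame('wrist'); save('wrist0',img)
print(robot.read_t())
E
```

```text
0.53 side 361 tip z [-0.0214 -0.0242 -0.0248 -0.0283] x -0.0106 |y| [0.022 0.042]
0.53 top 485 tip z [-0.0231 -0.0244 -0.028  -0.0322] x -0.0093 |y| [0.023 0.038]
0.14 side 340 tip z [-0.0216 -0.0229 -0.0253 -0.0285] x -0.0105 |y| [0.005 0.025]
0.14 top 432 tip z [-0.0257 -0.0264 -0.0305 -0.0322] x -0.0093 |y| [0.007 0.022]
0.0 side 354 tip z [-0.0218 -0.0224 -0.0255 -0.0289] x -0.0115 |y| [0.001 0.018]
0.0 top 420 tip z [-0.0229 -0.025  -0.0284 -0.0324] x -0.0095 |y| [0.001 0.016]
0.64 side 369 tip z [-0.0235 -0.0238 -0.0248 -0.0281] x -0.0105 |y| [0.026 0.045]
0.64 top 451 tip z [-0.0234 -0.0255 -0.0293 -0.0323] x -0.0095 |y| [0.029 0.043]
8.475
```

View pics/wrist0.png

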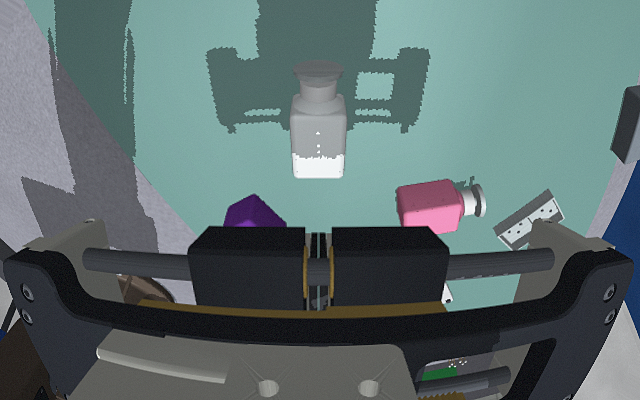

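The side, top and wrist views all put the shut fingertips about 24 mm short of the reported TCP, at every opening. I'll settle it by touch: straddle the bottle, then advance along the tool axis in small force-checked steps. If the reported TCP is right, the tips meet the bench after about 9 mm.

```bash
python3 - <<'E'
from h import *
d=hdir(70.5); u=np.array([.496,.1765,0]); R=lying(d,30); g=u+.042*d
f0=robot.read_force()
robot.servo_line(tcp(g+.03*Z,R),speed=.15)
for k in range(1,13):
    robot.servo_line(tcp(g+.03*Z,R)+.002*k*R[:,2],speed=.03)
    F=robot.read_force()-f0; print(k*2,F.round(1),end=';')
    if np.linalg.norm(F)>5: break
print(robot.read_position(),robot.read_t())
E
```

```text
2 [-0.8 -0.6  0.6];4 [-0.8 -0.3  0.7];6 [0.1 0.7 0.9];8 [-1.6 -0.   0. ];10 [-0.7  0.1  0.4];12 [-0.7  0.   0.8];14 [ 0.5 -0.3  0.5];16 [-1.2 -0.6  0.8];18 [-0.1 -0.1  0.6];20 [-1.2 -0.   1.3];22 [-0.3  0.1  0.4];24 [-0.8  0.3  0.7];[ 0.50272707  0.19566502 -0.00734125] 12.425
```

There was no contact even with the reported TCP at −7 mm, so the tips really are 24 mm short. From here I use an offset of 43 mm from grasp point to reported TCP, negative direction handled in `tcp`. Next: grip and lift.

```bash
sed -i 's/+.019\*R/-(-.043)*R/' h.py; sed -i 's/-(-.043)/+.043/' h.py; grep 'def tcp' h.py; python3 - <<'E'
from h import *
d=hdir(70.5); u=np.array([.496,.1765,0]); R=lying(d,30); g=u+.042*d
robot.move_gripper(0.); print('grip',robot.read_grip_width()*88,robot.read_finger_force())
robot.servo_line(tcp(g+.08*Z,R),speed=.12)
print('lift',robot.read_grip_width()*88,robot.read_finger_force(),robot.read_t())
img,W=cloud('side'); save('lift',cv2.resize(img[100:240,190:390],(800,560),interpolation=cv2.INTER_CUBIC))
# ik check for next
S=standing(hdir(70.5),30); p=np.array([.55,.28,0])
for z in(.042,.1,.25): print(robot.ik(tcp(p-.007*hdir(70.5)+z*Z,S),S))
E
```

```text
def tcp(grasp,R): return np.asarray(grasp)+.043*R[:,2]
grip 45.818743823844564 29.99883681535721
lift 45.79993027636596 29.998808205127716 13.3417
[  -0.2558969    32.39935696  -21.08632258  -85.23857606  -55.13146011
 -133.21225862]
[   1.49994689   25.24829652  -20.55973298  -81.14173144  -54.91145692
 -142.68362645]
[   6.25275262    9.61936033  -16.12701354  -69.80488677  -56.21228027
 -167.45550962]
```

View pics/lift.png

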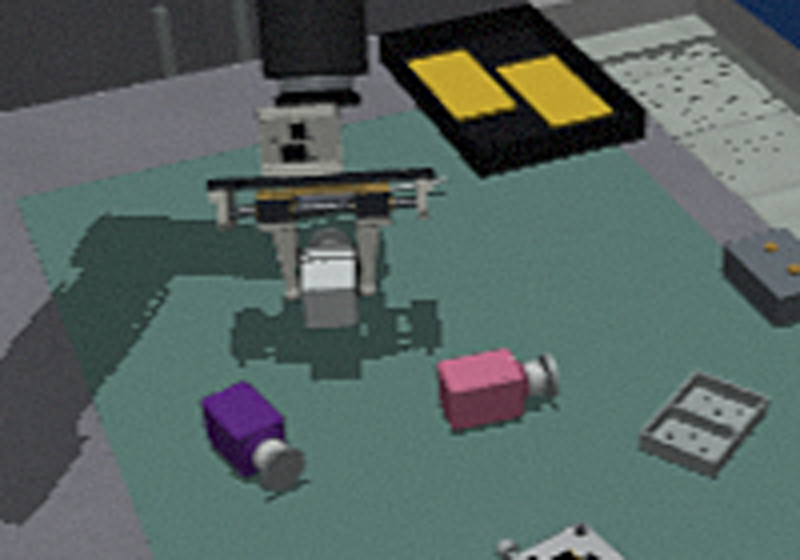

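The bottle is held level and its grip width of 45.8 mm matches the body. Now turn it upright at height and set it down with force checks.

```bash
python3 - <<'E'
from h import *
d=hdir(70.5); u=np.array([.496,.1765,0]); R=lying(d,30); g=u+.042*d
robot.servo_line(tcp(g+.26*Z,R),speed=.2)
S=standing(d,30); p=np.array([.55,.28,0])-.007*d
robot.goto(tcp(p+.2*Z,S),S); print(robot.read_grip_width()*88,robot.read_t())
robot.servo_line(tcp(p+.07*Z,S),speed=.1)
img,W=cloud('side'); save('stand',cv2.resize(img[100:240,190:390],(800,560),interpolation=cv2.INTER_CUBIC))
e=np.array([d[1],-d[0],0]); Q=W-(p+.007*d); s=Q@d; l=Q@e; z=W[...,2]
m=(abs(s)<.05)&(abs(l)<.03)&(z>.012)&(z<.15); q=np.c_[s[m],l[m],z[m]]
print(np.percentile(q,[0,2,50,98,100],axis=0).round(3).tolist(),robot.read_t())
E
```

```text
45.630480289218426 18.3083Traceback (most recent call last):
  File "<stdin>", line 10, in <module>
    return _quantile_unchecked(
        a, q, axis, out, overwrite_input, method, keepdims, weights)
    return _ureduce(a,
                    func=_quantile_ureduce_func,
    ...<5 lines>...
                    overwrite_input=overwrite_input,
                    method=method)
    r = func(a, **kwargs)
    result = _quantile(arr,
                       quantiles=q,
    ...<2 lines>...
                       out=out,
                       weights=wgt)
    slices_having_nans = np.isnan(arr[-1, ...])
                                  ~~~^^^^^^^^^
IndexError: index -1 is out of bounds for axis 0 with size 0
```

View pics/stand.png

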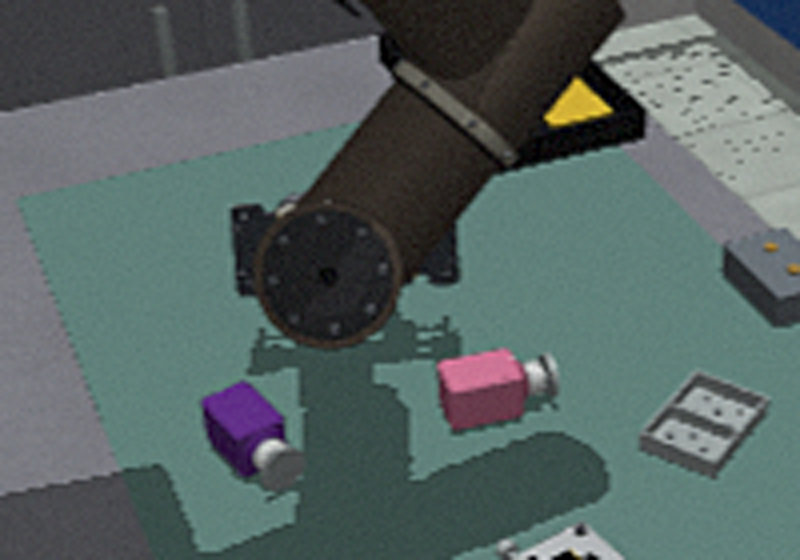

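The wrist hides the bottle from the side camera and sits above the gap between pink and purple. I'll check how low it is by depth, and check the bottle from the top view.

```bash
python3 - <<'E'
from h import *
img,W=cloud('side'); A=W[140:190,240:300].reshape(-1,3); A=A[A[:,2]>.03]
A=A[(A[:,1]<.2)&(A[:,1]>-.05)]; i=np.argsort(A[:,2])[:200:20]; print('arm low',A[i].round(3).tolist())
d=hdir(70.5); e=np.array([d[1],-d[0],0]); c=np.array([.55,.28,0])
imt,W=cloud('top'); Q=W-c; s=Q@d; l=Q@e; z=W[...,2]
m=(s>-.04)&(s<.06)&(abs(l)<.04)&(z>.012); q=np.c_[s[m],l[m],z[m]]; print(len(q))
k=q[(q[:,2]>.10)&(q[:,2]<.14)]; print('dish?',len(k),np.percentile(k,[2,50,98],axis=0).round(3).tolist())
v,uu=np.where(m); print(uu.min(),uu.max(),v.min(),v.max())
save('topst',cv2.resize(imt[170:260,180:300],(800,600),interpolation=cv2.INTER_CUBIC))
E
```

```text
arm low [[0.579, 0.187, 0.074], [0.59, 0.166, 0.096], [0.504, -0.047, 0.255], [0.41, -0.048, 0.296], [0.393, -0.044, 0.301], [0.469, -0.046, 0.306], [0.465, -0.042, 0.308], [0.472, -0.049, 0.31], [0.448, -0.029, 0.311], [0.462, -0.038, 0.312]]
484
dish? 214 [[-0.04, -0.036, 0.101], [-0.004, -0.001, 0.127], [0.019, 0.037, 0.135]]
203 228 197 226
```

View pics/topst.png

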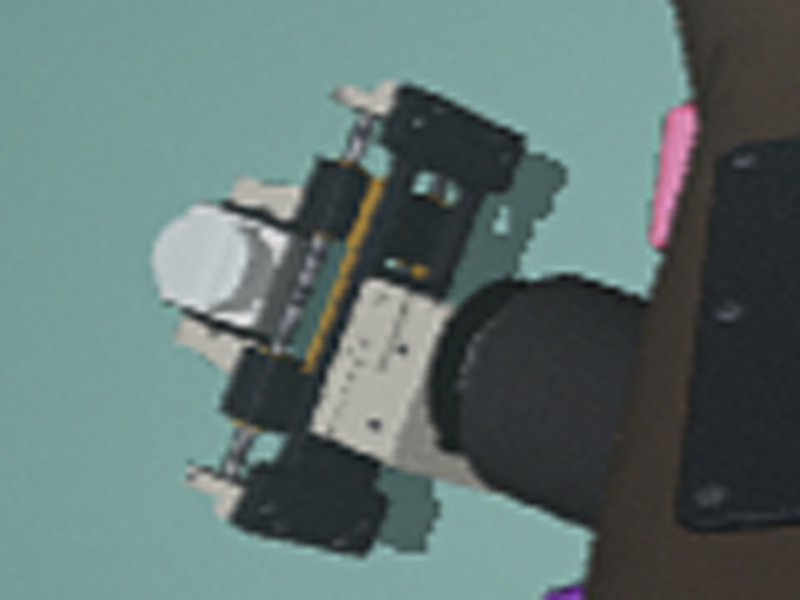

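The bottle is upright and the dish faces up at crop (205,258). Its top is at about 0.127 m, as expected for this hold. The arm is well clear of both look-alikes, so I'll lower it until it touches.

```bash
python3 - <<'E'
from h import *
d=hdir(70.5); S=standing(d,30); p=np.array([.55,.28,0])-.007*d
f0=np.mean([robot.read_force() for _ in range(5)],0)
robot.servo_line(tcp(p+.047*Z,S),speed=.08)
z=.047
while z>.034:
    z-=.001; robot.servo_line(tcp(p+z*Z,S),speed=.02)
    F=robot.read_force()-f0
    if F[2]>3.5: break
print('contact z',z,F.round(1))
robot.move_gripper(.75); robot.dwell(.2)
T=robot.read_position(); robot.servo_line(T-.11*S[:,2],speed=.15)
print(robot.read_t(),robot.read_position())
for n in('top','side'):
    img,W=cloud(n); Q=W-np.array([.55,.28,0]); m=(np.hypot(Q[...,0],Q[...,1])<.04)&(W[...,2]>.01)&(W[...,2]<.11)
    q=W[m]; dd=q[q[:,2]>.092]; print(n,len(q),'dish',len(dd),dd.mean(0).round(3) if len(dd) else '',np.percentile(q[:,2],[50,99]).round(3))
E
```

```text
contact z 0.040999999999999995 [-1.7 -1.7  7.2]
23.525 [0.52839908 0.21905017 0.07434518]
top 328 dish 153 [0.549 0.282 0.098] [0.071 0.102]Traceback (most recent call last):
  File "<stdin>", line 16, in <module>
    return _quantile_unchecked(
        a, q, axis, out, overwrite_input, method, keepdims, weights)
    return _ureduce(a,
                    func=_quantile_ureduce_func,
    ...<5 lines>...
                    overwrite_input=overwrite_input,
                    method=method)
    r = func(a, **kwargs)
    result = _quantile(arr,
                       quantiles=q,
    ...<2 lines>...
                       out=out,
                       weights=wgt)
    slices_having_nans = np.isnan(arr[-1, ...])
                                  ~~~^^^^^^^^^
IndexError: index -1 is out of bounds for axis 0 with size 0
```

The bottle stands free with its dish at (0.549, 0.282), 98 mm high. Next, hover over the puller and refine the handle's position with the wrist camera.

```bash
cat >> h.py <<'E'
def wcloud():
    I=robot.camera_info('wrist'); T=robot.read_position(); R=robot.read_tcp_rot(); img,d=robot.grab_frame('wrist')
    f=200/np.tan(np.radians(I['vfov'])/2); v,u=np.mgrid[:400,:640]
    a,b=u-I['cx'],v-I['cy']; r=np.hypot(a,b)+1e-9; k=np.tan(np.minimum(r/f,1.4))/r
    P=np.stack([a*k*d,b*k*d,d],-1); M=np.array(I['T_tool_cam'])
    W=(P@M[:3,:3].T+M[:3,3])@R.T+T; W[d==0]=np.nan
    return img,W
E
python3 - <<'E'
from h import *
T=robot.read_position(); robot.servo_line(T+.15*Z,speed=.25)
h=np.array([.465,-.187,.067])
best=None
for k in(1,-1):
    R=rot(k*hdir(11.4),-Z); q=robot.ik(tcp(h+.12*Z,R),R); c=abs(q-robot.read_qpos()).max(); print(k,np.round(q),c)
    if best is None or c<best[0]: best=(c,R,k)
R=best[1]; robot.goto(tcp(h+.12*Z,R),R)
robot.dwell(.2); print(robot.read_t())
img,W=wcloud(); cv2.imwrite('w.png',img[...,::-1]); np.savez('w.npz',W=W,img=img)
D=np.hypot(W[...,0]-h[0],W[...,1]-h[1])
m=(D<.045)&(W[...,2]>.06)&(W[...,2]<.09)
q=W[m]; print(len(q),cv2.minAreaRect(q[:,:2].astype(np.float32)),q.mean(0),np.percentile(q[:,2],[5,50,95]))
v,u=np.where(m); print(u.min(),u.max(),v.min(),v.max())
print('bench',np.nanmedian(W[...,2][abs(W[...,2])<.03]))
imt,Wt=cloud('top'); g=Wt[(np.hypot(Wt[...,0]-.55,Wt[...,1]-.28)<.04)&(Wt[...,2]>.092)]; print('dish',g.mean(0))
E
```

```text
1 [  1.   7. -26.   0. -57. 101.] 262.5646184612674
-1 [  1.   7. -26.   0. -57. -79.] 82.56461846126736
26.0
779 ((0.463735967874527, -0.18758490681648254), (0.045787397772073746, 0.011971509084105492), 11.228998184204102) [ 0.46216706 -0.18804785  0.07469092] [0.0722683  0.07494616 0.07624756]
311 325 176 229
bench 0.0008155593703553926
dish [0.54887505 0.281979   0.09769346]
```

The wrist view agrees with the fixed cameras: handle centre (0.4637, −0.1876), top at 74.9 mm, yaw 11.2°, 45.8 × 12 mm. Now grasp it and pull along the hinge arc with force readings.

```bash
cat >> h.py <<'E'
from scipy.spatial.transform import Rotation as Ro
X=hdir(11.2); Y=np.cross(Z,X); H=np.array([.4637,-.1876,.067]); HINGE=H+.119*X+(.023-.067)*Z
R0=rot(-X,-Z)
def arc(th):
    Q=Ro.from_rotvec(th*Y).as_matrix(); R=Q@R0; return tcp(HINGE+Q@(H-HINGE),R),R
E
python3 - <<'E'
from h import *
robot.move_gripper(.5)
p,R=arc(0); robot.goto(p+.05*Z,R); f0=np.mean([robot.read_force() for _ in range(5)],0)
robot.servo_line(p,speed=.06); print('down',(robot.read_force()-f0).round(1),robot.read_t())
robot.move_gripper(0.); print('grip',robot.read_grip_width()*88,robot.read_finger_force(),(robot.read_force()-f0).round(1))
pk=0
for th in np.arange(.003,.0301,.003):
    robot.servo_line(*arc(th),speed=.015); F=robot.read_force()-f0; print(round(th,3),F.round(1),end='; ')
    pk=max(pk,-F[2])
    if pk>8 and -F[2]<4: break
print('\n',robot.read_grip_width()*88,robot.read_t())
E
```

```text
down [-1.6  0.1 -2.3] 28.0917
grip 12.053743883414459 29.999745972454548 [-1.4  0.9 -0.7]
0.003 [-0.8  0.9 -1.5]; 0.006 [ 0.3  0.3 -6. ]; 0.009 [  1.3   0.2 -11.3]; 0.012 [  1.7   1.3 -15. ]; 0.015 [-2.7  2.  -0.8]; 
 12.145631351916764 29.9667
```

The glue let go at about 15 N. Continue to 15 mm, then measure the display.

```bash
python3 - <<'E'
from h import *
for th in(.045,.075,.103): robot.servo_line(*arc(th),speed=.03)
robot.dwell(.5); print(robot.read_force().round(1),robot.read_grip_width()*88,robot.read_t())
for n,(img,W) in(('wrist',wcloud()),('top',cloud('top')),('side',cloud('side'))):
    P=(W-HINGE).reshape(-1,3); x=P@X; y=P@Y; z=P[:,2]; rgb=img.reshape(-1,3)
    m=(abs(y)<.028)&(x<-.005)&(x>-.147)&(z>-.005)&(z<.03)&(rgb.max(1)<70)
    k=m&((x>-.09)|(x<-.122)) 
    if k.sum()>20:
        for _ in range(3):
            a=np.polyfit(x[k],z[k],1); k&=abs(np.polyval(a,x)-z)<.005
        print(n,k.sum(),'x range',x[k].min().round(3),x[k].max().round(3),'slope',a[0].round(4),'z at free',np.polyval(a,-.146).round(4),'at hinge',a[1].round(4))
    e=m&(x<-.125); print('  near free edge',e.sum(),np.percentile(z[e],[10,50,90]).round(4) if e.sum() else '')
    if n=='side': save('fin',cv2.resize(img[215:300,260:380],(800,567),interpolation=cv2.INTER_CUBIC))
E
```

```text
[ 0.4  2.3 -0.1] 12.213752214487716 31.2583
wrist 1524 x range -0.145 -0.078 slope -0.0928 z at free 0.0171 at hinge 0.0035
  near free edge 1771 [0.0004 0.0162 0.0173]
  near free edge 0 
side 84 x range -0.143 -0.005 slope -0.0945 z at free 0.0159 at hinge 0.0021
  near free edge 76 [-0.0031  0.015   0.0175]
```

View pics/fin.png

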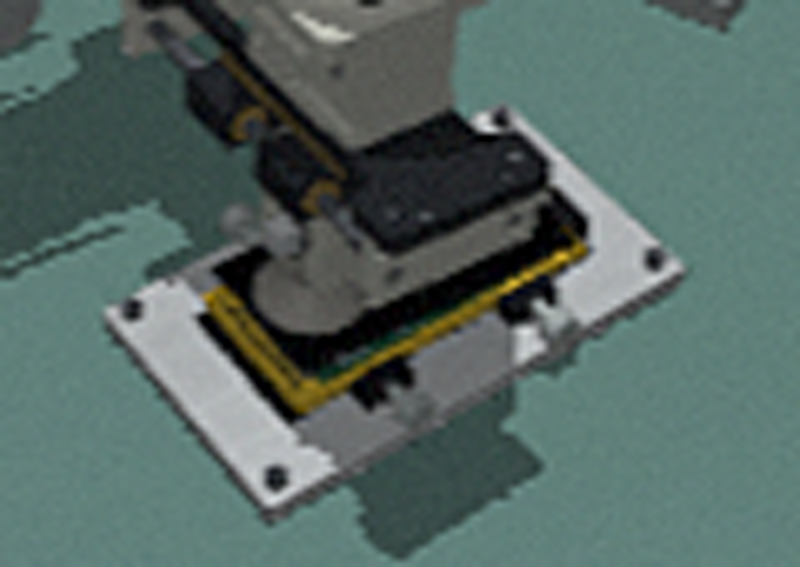

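The display is open in the side view, with a gap at the left corner, crop (320,370). Slope gives 13.7 mm and edge height gives about 15 mm. A nudge of +0.004 rad centres this; then a last look at the bottle, and hand in.

```bash
python3 - <<'E'
from h import *
robot.servo_line(*arc(.107),speed=.01); robot.dwell(.3)
_,W=cloud('top'); g=W[(np.hypot(W[...,0]-.55,W[...,1]-.28)<.04)&(W[...,2]>.092)]; print('dish',len(g),g.mean(0).round(3))
print(robot.read_grip_width()*88,robot.read_finger_force(),robot.read_t())
print(robot.job_done())
E
```

```text
dish 152 [0.549 0.282 0.098]
12.15991518070503 29.99921165406704 32.0083
the job is handed in; nothing more can be done
None
```

I handed the job in at 32 s: the white bottle stands upright and released at (0.55, 0.28), the glue let go at about 15 N, and the gripper still holds the T-handle with the display's free edge about 15 mm open (measured 14–15 mm, then nudged up about 0.6 mm).

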